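# Laddoo from the tiffin with tongs

### The job

First lift the tiffin's hinged lid right open until it rests back on its stop, then pick up the steel tongs lying across the plate and with them take the laddoo out of the tiffin without dropping it. Finish while holding: the laddoo gripped between the two tips of the tongs and held still over the middle of the steel plate, about a hand's breadth (8 to 15 cm) above it, the lid still open. Never touch the laddoo with the gripper itself, and leave the plate and the other things on the desk where they stand.

Things in the scene. Friction and masses are not known exactly. Their poses are not given: they have to be found in the camera images.
- tiffin: fixed aluminium lunch box with a hinged lid, 120 mm (its x) by 160 mm (its y); the lower pan is 34 mm high with 3 mm walls and floor, the closed lid adds 14 mm. Origin: centre of its underside. Its -x side is the front (towards the robot), the hinge is along its +x rim. The laddoo lies loose inside on the pan's floor.
- lid (a joint): angle of the tiffin's lid (0.13 kg): 0 shut, 1.85 fully back on its stop. It swings freely: let go below about 1.35 it falls shut, beyond that it falls back onto the stop by itself. Open on its stop it leans back behind the tiffin, its upper edge about 160 mm above the desk: carry the tongs over or round it.
- lid_hinge (a point): middle of the lid's hinge line, which runs along the tiffin's y axis; in the tiffin's frame at x +60, y 0, z +34.5 mm
- lid_handle (a point): middle of the steel wire handle on top of the lid near its front edge: a round bar 8 mm thick and 80 mm long parallel to the tiffin's y axis, 35 mm clear off the lid's top face; the point moves with the lid. With the lid shut it is 112 mm in front of the hinge line and 49 mm above it.
- laddoo_center (a point): centre of the laddoo: an orange-yellow round sweet, a firm ball 40 mm in diameter with a small flat foot, about 40 g. Shut in the tiffin at the start.
- laddoo: the same laddoo; origin at the centre of its underside, 20.5 mm below its centre
- tongs_grip (a point): where to grip the spring-steel tongs with red arm sleeves (90 g, 203 mm long): midway between the two arms, half-way up them, near the centre of mass. x runs along the tongs from the closed bow (tail) to the open tips, y from arm to arm, z up. Arms: upright strips 16 mm tall, 3 mm thick, here 58 mm apart over their outsides at rest; squeezed to about 44 mm here the tips grip the laddoo
- tongs_tip (a point): point midway between the two gripping tips (95 mm ahead of tongs_grip along its x axis, same height); the tips are 26 mm long and 20 mm tall, open 71 mm apart at rest (65 mm between their 3 mm turned-in front edges)
- tong_left: left arm of the tongs (its +y side); origin at its spring hinge in the bow, 75 mm behind tongs_grip and 19.5 mm to the side; its x axis runs along the arm. Both arms move symmetrically; their spring pushes back on the gripper with about 6 N a side at rest, 11 N when closed on the laddoo
- tong_right: right arm of the tongs (its -y side), the mirror image
- plate: loose round steel plate, 152 mm across the rim, 20 mm high, 3 mm floor and wall, 0.3 kg; origin at the centre of its underside. The tongs lie level across its rim, so that their arms are held 20 mm above the desk.
- organiser: green plastic turntable organiser with three pencils, 124 mm across, 185 mm high with the pencils; origin under its centre; leave alone
- bottle: steel bottle with a twist cap, 68 mm across, 220 mm high; origin under its centre; leave alone
- cup: blue ceramic mug, 76 mm across, 85 mm high; origin under its centre; leave alone
- pencil_box: closed flat aluminium pencil box, 62 by 200 by 26 mm; origin under its centre; leave alone
- spinning_top: wooden spinning top standing on its flat crown, 50 mm across, 63 mm high; origin under its centre; leave alone
There are look-alikes about, which are no part of the job. What is shaped like the plate but pink is not meant.

How it is judged:
On the way, in this order (a step that is already met when the one before it is completed fails the run):
1. the lid is open and rests back on its stop (value of joint lid above 1.75 rad), for 0.3 s.
2. the tongs are held by the gripper and lifted off the plate (height (world z) of tongs_grip above 0.06 m and contact force between the fingers and tong_left above 0.5 N and contact force between the fingers and tong_right above 0.5 N and value of joint lid above 1.75 rad), for 0.2 s.
3. the laddoo is lifted out of the tiffin, gripped between the two arms of the tongs (height (world z) of laddoo_center above 0.07 m and contact force between each of tong_left, tong_right and laddoo above 0.3 N), for 0.2 s.
At the end, for the whole second after the job is handed in: Lid on its stop (>1.75 rad); the gripper squeezes both tong arms, both arms press the laddoo (>0.3 N each), its centre <25 mm from the point between the tips, >85 mm above the desk, <50 mm from the plate's centre seen from above, still (<30 mm/s); neither tongs nor laddoo touch the plate (value of joint lid above 1.75 rad and height (world z) of laddoo_center above 0.085 m and horizontal distance between laddoo_center and plate below 0.05 m and contact force between each of tong_left, tong_right and laddoo above 0.3 N and distance between laddoo_center and tongs_tip below 0.025 m and contact force between the fingers and tong_left above 0.5 N and contact force between the fingers and tong_right above 0.5 N and contact force between the arm and laddoo below 0.1 N and linear speed of laddoo below 0.03 m/s and angle between plate's own z axis and vertical below 0.1 rad and contact force between each of tong_left, tong_right, laddoo and plate below 0.05 N and contact force between laddoo and tiffin below 0.05 N and distance of plate from where it was at the start of the episode below 0.04 m); the arm keeps its last pose, push and grip.
It fails at once if the gripper or arm touches the laddoo (contact force between any of the fingers, the arm and laddoo above 0.2 N).
It fails at once if the laddoo is dropped outside the tiffin (horizontal distance between laddoo_center and tiffin above 0.11 m and height (world z) of laddoo_center below 0.05 m).
It fails at once if the plate is shifted more than 4 cm (distance of plate from where it was at the start of the episode above 0.04 m).
It fails at once if another thing on the desk is shifted more than 3 cm or tipped over (distance of any of organiser, bottle, cup, pencil_box, spinning_top from where it was at the start of the episode above 0.03 m or angle between any of organiser, bottle, cup, spinning_top's own z axis and vertical above 0.4 rad).
It also fails if it takes over 67 s, if anything falls off the work surface, if the arm or the gripper's body presses on something with over 40 N, if the wrist force passes 120 N, or if a joint passes its speed limit or range.

### The arm

A 6-joint arm with a two-finger parallel gripper is mounted at the origin on the work surface. World frame = base frame: x ahead of the robot, y to its left, z up, the work surface at z = 0. Lengths are in m, angles in rad, forces in N, time in s.
With the tool pointing down it reaches from about 0.325 to 0.85 m from the base axis. Payload 4.4 kg.
Tool frame: the origin (TCP) lies at the very end of the fingers, on their centre line; the grasp point (between the pads) lies 19 mm behind it (bot.grip_depth is the distance from the TCP to the grasp point, in m); z points along the fingers, y is the line along which they close (so a half turn about z gives the same grasp; the last joint's range is limited). The gripper opens to 94 mm and grips with 3 to 60 N. Pads are 16 mm wide; open, the fingers measure 119 mm over their backs; the gripper's body (75 mm by 177 mm) begins 78 mm behind the grasp point.
Start: joints at [-1.359, 0.207, 1.542, -0, 1.393, -0.15], TCP at [0.204, -0.538, 0.176] pointing down, gripper open.
Joint ranges: [-2.73, 2.73], [-0.86, 2.22], [0.23, 2.46], [-1.11, 4.25], [0.08, 2.63], [-2.82, 2.82]. Speed limits (rad/s): [2.79, 2.79, 3.14, 3.14, 3.14, 3.14].

### API

Orientations are given as [roll, pitch, yaw] about the fixed x, y, z axes, in that order (R = Rz(yaw) Ry(pitch) Rx(roll)).
In Python, from plant import telemetry, eyes, bot gives the robot as it stands. The module is installed in compiled form; this text tells all that it offers.
- The arm moves only by the tool play_rows, never from a script. Its argument "series" is one flat list of numbers, 5 for each row, row after row: the shift along the world's x, y, z each as a share of 0.25 m, from -1 to 1, then the turn about the world's z as a share of 30 degrees, from -1 to 1, then the closure, from 0 (fully open) to 1 (shut). In form: [tx, ty, tz, yaw, claw, tx, ty, tz, yaw, claw, ...]. A call has 1 to 5 rows; each row is the pose to reach, as a shift and turn from the pose commanded when the call began; what a row does not reach only later rows make up. A row lasts 1/8 s, in which the tool goes at most 62.5 mm and 10.7 degrees, less where a joint would pass 70% of its speed; a pose out of reach is approached as far as the arm can. A call with a number of a shift or a turn outside -1 to 1 is refused whole. A call with a gripper value outside its range is refused whole. The fingers move at their own pace and stop on an object; the grip force is fixed at half the most. Time passes only in rows, so rows that repeat a pose let the fingers close. It gives the time, the measured TCP pose, the force, the opening and the grip force at its end, in the units of the state.
- telemetry.state(): the state, without advancing time (a new reading comes with each control period).
- eyes.read_camera(name): name is "side" or "top" or "wrist"; returns (picture, depth): 480x640x3 uint8, red, green, blue; 480x640 float32, m along the optical axis (not along the pixel's ray), 0 where there is no reading.
- eyes.camera_info(name): a dict with "fx", "fy", "cx", "cy" (pixels), "k1" (the pictures are not rectified: a ray, as slopes to the right and down, at radius r is drawn at 1 + k1 r^2 times it, then the intrinsics apply), "camera_from_world" (4x4, takes a point from world to camera coordinates). Camera axes: x right, y up, looking along -z (the intrinsics and any distortion apply to the point x, -y, -z); pixel columns grow to the right and rows downward; lengths in m; the calibration is good to about 2 mm. A picture is of the moment at which its call begins: read the wrist's pose just before it. camera_info takes no time and is no camera call; for the wrist camera it gives the pose at the moment of the call.
- bot.job_done(): hands the job in; it is judged then, once.
The state is a dict: "time": time; "joint_positions": joint angles; "joint_vel": joint speeds; "joint_efforts": joint torques, N m; "position": TCP position; "tool_rot": TCP orientation; "ft_force": force on the tool from outside, world axes, zero at the start; "wrist_torque": the same for the moment, N m; "width": finger opening in m; "finger_force": force on a finger pad.
Only numpy, scipy, OpenCV 4.12 (cv2) and the standard library are available. Lean on these libraries where they do the work, as an engineer would, in place of code of your own. Each camera call takes 0.05 s, during which the arm holds its last target. There are 200 camera calls.

## Working session

There is one attempt and no reset: what is moved stays moved. The work goes in short steps, Python scripts to look and compute and a tool call to move; the robot and the scene stay as the last step left them, time stands still between calls to the robot, and variables do not carry over. Pictures are saved under pics/ and viewed, at most 12 in all, crops included, and the job is handed in when it is done.

Besides the shell and the picture viewer there is one more tool, called after "Emit:" in YAML: its name, and indented under it one key for each argument. play_rows: Moves the arm, as the interface text tells. Its arguments: {"type":"object","properties":{"series":{"type":"array"}},"required":["series"]}

```bash
mkdir -p pics; cat > h.py <<'E'
import numpy as np, cv2
from plant import telemetry, eyes, bot
def cam(n):
    i=eyes.camera_info(n); p,d=eyes.read_camera(n); return p,d,i
def save(n,p): cv2.imwrite('pics/'+n+'.png',p[:,:,::-1])
def rays(i,uv):
    uv=np.atleast_2d(uv).astype(float)
    K=np.array([[i['fx'],0,i['cx']],[0,i['fy'],i['cy']],[0,0,1]])
    s=cv2.undistortPoints(uv[:,None],K,np.array([i['k1'],0,0,0.]))[:,0]
    T=np.linalg.inv(np.array(i['camera_from_world']))
    d=np.c_[s[:,0],-s[:,1],-np.ones(len(s))]@T[:3,:3].T
    return T[:3,3],d
def onz(i,uv,z):
    o,d=rays(i,uv); return o+d*((z-o[2])/d[:,2])[:,None]
def withd(i,uv,dep):
    o,d=rays(i,uv); uv=np.atleast_2d(uv).astype(int)
    return o+d*dep[uv[:,1],uv[:,0]][:,None]
def cloud(i,dep):
    v,u=np.mgrid[0:480,0:640]; uv=np.c_[u.ravel(),v.ravel()]
    o,d=rays(i,uv); return (o+d*dep.ravel()[:,None]).reshape(480,640,3)
E
python3 - <<'E'
from h import *
for n in('top','side'):
    p,d,i=cam(n); save(n+'0',p); np.savez(n+'0',p=p,d=d); print(n,np.linalg.inv(np.array(i['camera_from_world']))[:3].round(2).tolist(),i['fx'])
E
```

```text
top [[0.03, 0.99, -0.11, 0.46], [-1.0, 0.03, 0.04, 0.02], [0.04, 0.11, 0.99, 1.02]] 449.8321360724436
side [[-0.82, 0.26, -0.5, -0.05], [-0.57, -0.39, 0.72, 0.9], [-0.01, 0.88, 0.47, 0.69]] 529.8002123765465
```

View pics/top0.png

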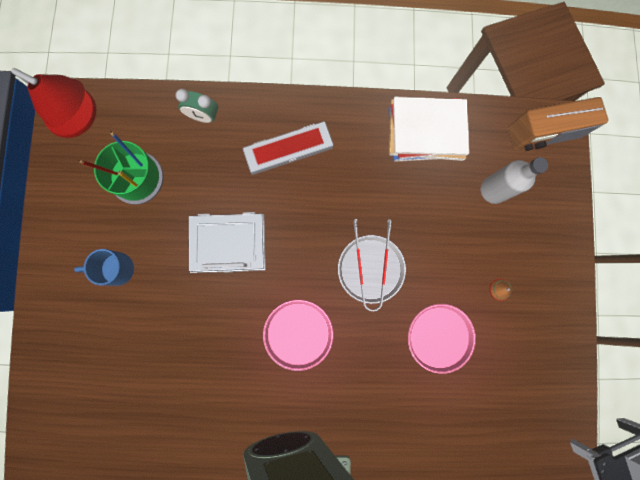

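View pics/side0.png

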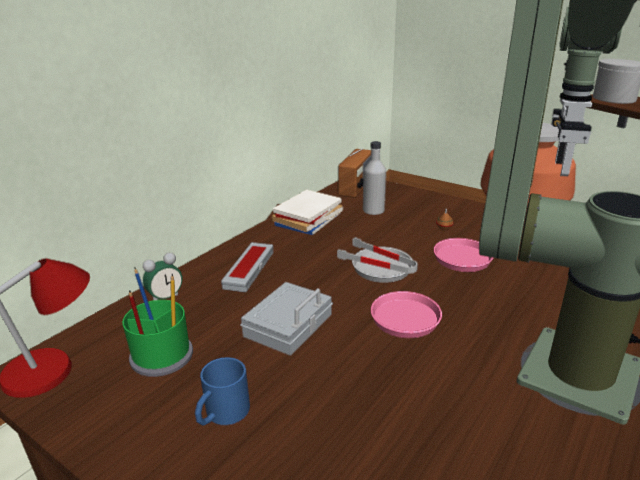

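The top view shows the tiffin at (227,243) with its handle at (222,265), the steel plate at (372,269), and the tongs on it with the bow at (373,308) and tips at (357/389,222). The side view agrees, and the handle is at about (307,307).

```bash
python3 - <<'E'
from h import *
z=np.load('top0.npz');p,d=z['p'],z['d'];i=eyes.camera_info('top')
C=cloud(i,d); hsv=cv2.cvtColor(p,cv2.COLOR_RGB2HSV)
roi=np.zeros((480,640),bool);roi[200:285,175:280]=1
m=(roi&(C[:,:,2]>.035)&(C[:,:,2]<.06)).astype(np.uint8)
c=max(cv2.findContours(m,0,2)[0],key=cv2.contourArea)[:,0]
P=onz(i,c,.048)[:,:2]; print('lid',cv2.minAreaRect((P*1000).astype(np.float32)))
m=roi&(C[:,:,2]>.068); print('handle',m.sum(),C[m].mean(0),C[m].min(0),C[m].max(0))
if m.sum()>5: print(cv2.minAreaRect((C[m][:,:2]*1000).astype(np.float32)))
roi[:]=0;roi[230:310,330:415]=1
m=roi&((hsv[:,:,0]<8)|(hsv[:,:,0]>172))&(hsv[:,:,1]>150)
n,l,s,ce=cv2.connectedComponentsWithStats(m.astype(np.uint8))
for k in range(1,n):
    if s[k,4]>20:
        v,u=np.nonzero(l==k);Q=onz(i,np.c_[u,v],.034)[:,:2];_,_,V=np.linalg.svd(Q-Q.mean(0));print('sleeve',ce[k],s[k,4],Q.mean(0),Q.min(0),Q.max(0),np.degrees(np.arctan2(V[0,1],V[0,0])))
m=roi&(hsv[:,:,1]<60)&(hsv[:,:,2]>90)
c=max(cv2.findContours(m.astype(np.uint8),0,2)[0],key=cv2.contourArea)
h=cv2.convexHull(c)[:,0];h=h[h[:,1]<295]
for q in [[373,310],[357,220],[389,220]]: print(q,onz(i,q,.03)[0])
# plate circle from hull points
Q=onz(i,h,.02)[:,:2];A=np.c_[2*Q,np.ones(len(Q))]
for _ in range(5):
    x=np.linalg.lstsq(A,(Q**2).sum(1),rcond=None)[0];r=np.sqrt(x[2]+x[0]**2+x[1]**2);e=np.abs(np.hypot(*(Q-x[:2]).T)-r)
    k=e<max(.003,np.median(e)*2);Q,A=Q[k],A[k]
print('plate',x[:2],r,len(Q))
v,u=np.nonzero((C[:,:,2]>.05)&(C[:,:,0]>.2)&(C[:,:,0]<.75)&(abs(C[:,:,1])<.5))
s=telemetry.state();print(s['position'],s['tool_rot'],s['width'])
E
```

```text
lid ((559.4566650390625, 189.49700927734375), (128.3136749267578, 161.3617706298828), 3.3287971019744873)
handle 194 [0.49891012 0.15889531 0.2366419 ] [0.45675033 0.01668002 0.06855626] [0.51401458 0.22968804 1.02312767]
((493.3774108886719, 120.55192565917969), (218.32435607910156, 29.294015884399414), 78.21853637695312)
sleeve [359.69811321 266.62264151] 53 [ 0.5152274  -0.10443472] [ 0.47919815 -0.11028899] [ 0.55416305 -0.09984991] -172.46571386796936
sleeve [384.81666667 266.08333333] 60 [ 0.51815045 -0.16040176] [ 0.48059512 -0.16486868] [ 0.55622876 -0.15666927] 175.03457246278086
[373, 310] [ 0.42076577 -0.13640307  0.03      ]
[357, 220] [ 0.61982496 -0.09673938  0.03      ]
[389, 220] [ 0.62248887 -0.1691876   0.03      ]
plate [ 0.51180088 -0.13300939] 0.0773784860777968 13
[ 0.20332886 -0.53701627  0.17491253] [-3.13954935e+00 -2.73836049e-04  3.61785042e-01] 0.09398749484355041
```

Emit:
play_rows:
  series: [0.2,0.5,0.16,0.5,0,0.4,1,0.32,1,0,0.4,1,0.32,1,0,0.4,1,0.32,1,0,0.4,1,0.32,1,0]

```text
time: 0.72
position: [0.3043, -0.2854, 0.2567]
tool_rot: [3.14, -0.0, 0.888]
ft_force: [0.2, -0.3, -0.6]
width: 0.0941
finger_force: 0.0
```

Emit:
play_rows:
  series: [0.2,0.5,0,0.5,0,0.4,1,0,1,0,0.4,1,0,1,0,0.4,1,0,1,0,0.4,1,0,1,0]

```text
time: 1.35
position: [0.4037, -0.0344, 0.2556]
tool_rot: [-3.141, -0.001, 1.414]
ft_force: [0.5, -0.4, -0.4]
width: 0.0942
finger_force: 0.0
```

Emit:
play_rows:
  series: [0.2,0.4,0,0.4,0,0.4,0.8,0,0.42,0,0.4,0.9,0,0.42,0,0.4,0.9,0,0.42,0,0.4,0.9,0,0.42,0]

```text
time: 1.98
position: [0.5033, 0.1904, 0.2545]
tool_rot: [-3.139, -0.0, 1.634]
ft_force: [-0.5, -0.4, -0.4]
width: 0.094
finger_force: 0.0
```

```bash
python3 - <<'E'
from h import *
s=telemetry.state();print(s['time'],s['position'],s['tool_rot'],s['joint_positions'])
p,d,i=cam('wrist'); save('w1',p); C=cloud(i,d); ok=d>0
print(np.linalg.inv(np.array(i['camera_from_world']))[:3].round(3).tolist())
m=ok&(C[:,:,2]>.072)&(C[:,:,2]<.1)&(C[:,:,0]>.45)&(C[:,:,0]<.56)&(abs(C[:,:,1]-.187)<.08)
Q=C[m];print('handle',m.sum(),Q.mean(0),np.percentile(Q,99,0),cv2.minAreaRect((Q[:,:2]*1000).astype(np.float32)))
m=ok&(C[:,:,2]>.04)&(C[:,:,2]<.055)&(abs(C[:,:,0]-.56)<.1)&(abs(C[:,:,1]-.187)<.12)
Q=C[m];print('lid',m.sum(),Q.mean(0),cv2.minAreaRect((Q[:,:2]*1000).astype(np.float32)))
E
```

```text
1.975 [0.5033114  0.19043095 0.25451034] [-3.13923034e+00 -3.43118398e-04  1.63443745e+00] [2.00370305e-01 7.86596952e-02 1.52496786e+00 6.62215075e-04
 1.54025860e+00 1.36707801e-01]
[[0.998, -0.063, -0.013, 0.5], [0.064, 0.969, 0.238, 0.259], [-0.002, -0.238, 0.971, 0.464]]
handle 833 [0.50499911 0.18984531 0.08687378] [0.51092206 0.23051955 0.08929182] ((505.0108642578125, 187.8939666748047), (7.3532514572143555, 87.86738586425781), 3.789384365081787)
lid 18718 [0.55891769 0.1949302  0.0489165 ] ((555.200927734375, 190.22250366210938), (123.9593734741211, 160.46258544921875), 4.051098346710205)
```

View pics/w1.png

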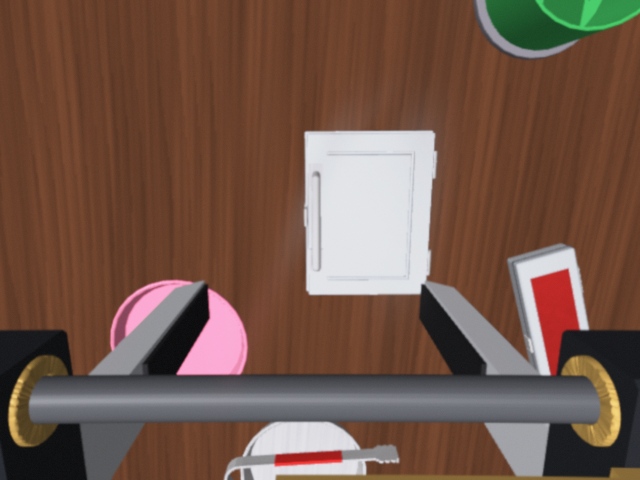

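Emit:
play_rows:
  series: [0.007,-0.009,-0.25,0,0,0.007,-0.009,-0.5,0,0.4,0.007,-0.009,-0.65,0,0.5,0.007,-0.009,-0.75,0,0.5,0.007,-0.009,-0.75,0,0.6]

```text
time: 2.65
position: [0.5025, 0.1828, 0.0662]
tool_rot: [-3.136, 0.001, 1.627]
ft_force: [-0.1, -0.9, 0.4]
width: 0.0573
finger_force: 0.0
```

Emit:
play_rows:
  series: [0,0,0,0,1,0,0,0,0,1,0,0,0,0,1,0,0,0,0,1]

```text
time: 3.15
position: [0.5057, 0.1851, 0.0691]
tool_rot: [3.14, -0.0, 1.629]
ft_force: [-0.4, -0.6, -0.2]
width: 0.0176
finger_force: 0.0
```

Emit:
play_rows:
  series: [0,0,0,0,1,0,0,0,0,1,0,0,0,0,1]

```text
time: 3.52
position: [0.5052, 0.185, 0.0684]
tool_rot: [-3.141, 0.0, 1.629]
ft_force: [0.3, 0.3, -0.0]
width: 0.0005
finger_force: 0.0
```

```bash
python3 - <<'E'
from h import *
p,d,i=cam('side'); save('s1',cv2.resize(p[220:400,180:420],None,fx=3,fy=3)); C=cloud(i,d);ok=d>0
m=ok&(abs(C[:,:,0]-.5)<.06)&(abs(C[:,:,1]-.19)<.1)&(C[:,:,2]>.06)&(C[:,:,2]<.1)
print(m.sum())
E
```

```text
197
```

View pics/s1.png

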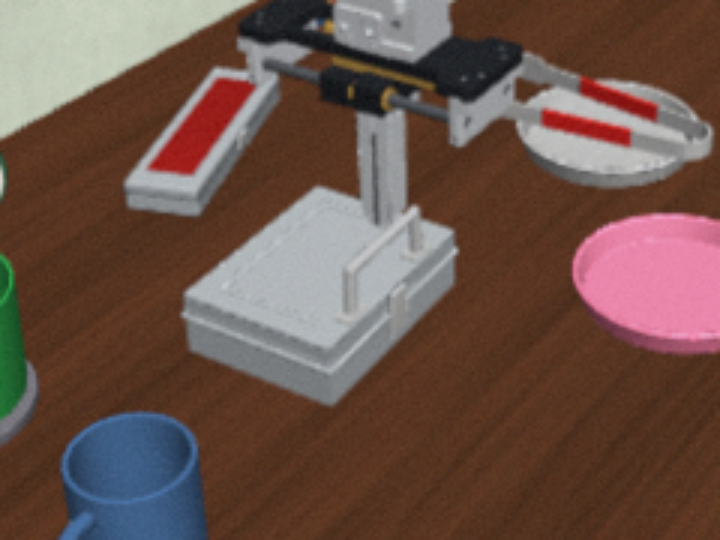

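The view shows the shut fingers ending at about crop (380,225), just beyond the handle bar (350,270)–(415,215), so the bar isn't between them. I'll compare the handle and TCP in both calibrated views.

```bash
python3 - <<'E'
from h import *
def proj(i,P):
    q=np.array(i['camera_from_world'])@np.r_[P,1];x,y=q[0]/-q[2],-q[1]/-q[2];f=1+i['k1']*(x*x+y*y);return i['fx']*x*f+i['cx'],i['fy']*y*f+i['cy']
s=telemetry.state();t=s['position'];i=eyes.camera_info('side');it=eyes.camera_info('top')
print(t,'TCP side',proj(i,t),'top',proj(it,t))
for P in([.505,.188,.083],[.505,.228,.083],[.505,.148,.083]): print(P,proj(i,P))
print('wrist bar ends triang from top0 (202,267),(246,264) at .083:',onz(it,[[202,267],[246,264]],.083))
# side0: ends of bar in orig px from crop
e=np.array([[350,270],[415,215]])/3+[180,220];print(e,onz(i,e,.0835))
p,d,i=cam('wrist');save('w2',p);C=cloud(i,d)
m=(d>0)&(C[:,:,2]>.072)&(C[:,:,2]<.1)&(C[:,:,0]>.45)&(C[:,:,0]<.56)&(abs(C[:,:,1]-.187)<.08)
Q=C[m];print(m.sum(),Q.mean(0) if len(Q) else 0)
print(np.linalg.inv(np.array(i['camera_from_world']))[:3].round(3).tolist(),proj(i,t),proj(i,[.505,.188,.083]))
E
```

```text
[0.50520265 0.18499394 0.06836334] TCP side (np.float64(307.13238098241004), np.float64(305.156412100902)) top (np.float64(225.1423893410979), np.float64(266.0338032208948))
[0.505, 0.188, 0.083] (np.float64(306.12505607577685), np.float64(299.9265623300393))
[0.505, 0.228, 0.083] (np.float64(294.004952461431), np.float64(309.3704847089632))
[0.505, 0.148, 0.083] (np.float64(317.6175202532771), np.float64(290.9687460680186))
wrist bar ends triang from top0 (202,267),(246,264) at .083: [[0.50082529 0.23041626 0.083     ]
 [0.5101402  0.1392837  0.083     ]]
[[296.66666667 310.        ]
 [318.33333333 291.66666667]] [[0.49886766 0.22731013 0.0835    ]
 [0.50176394 0.14993893 0.0835    ]]
1741 [0.50373301 0.20706579 0.08687759]
[[0.998, -0.057, -0.014, 0.501], [0.059, 0.969, 0.238, 0.253], [-0.0, -0.239, 0.971, 0.277]] (np.float64(313.62738561520894), np.float64(279.0636340775187)) (np.float64(313.5316523158475), np.float64(282.5994234166578))
```

View pics/w2.png

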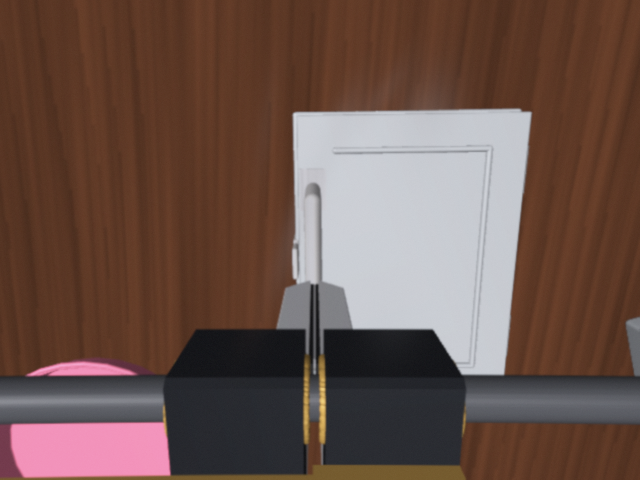

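The wrist picture shows the shut fingers in line with the bar, their ends at about (314,285). That fits in plan, so the height is what needs checking. I'll use the side depth on the finger.

```bash
python3 - <<'E'
from h import *
p,d,i=cam('side');C=cloud(i,d)
for v in range(268,318,3): print(v,[(C[v,u]*1000).round().astype(int).tolist() for u in (301,304,307,310)],p[v,307])
print(telemetry.state())
E
```

```text
268 [[510, 195, 160], [502, 195, 162], [495, 195, 165], [491, 190, 164]] [144 146 147]
271 [[510, 194, 153], [505, 191, 153], [495, 195, 158], [492, 190, 157]] [141 143 146]
274 [[509, 196, 147], [505, 192, 147], [495, 196, 152], [491, 190, 150]] [146 147 149]
277 [[510, 196, 140], [505, 193, 140], [495, 195, 144], [493, 188, 142]] [143 143 148]
280 [[512, 194, 131], [506, 192, 132], [499, 190, 134], [493, 189, 135]] [144 144 146]
283 [[510, 196, 126], [504, 194, 127], [496, 195, 130], [-46, 896, 688]] [140 142 146]
286 [[512, 194, 117], [506, 191, 118], [498, 192, 121], [491, 192, 124]] [141 144 146]
289 [[513, 193, 109], [507, 192, 111], [497, 194, 115], [491, 192, 116]] [141 144 145]
292 [[562, 132, 51], [506, 192, 104], [497, 195, 109], [491, 193, 110]] [144 144 148]
295 [[558, 138, 48], [505, 194, 98], [498, 194, 101], [506, 173, 87]] [159 163 164]
298 [[550, 148, 49], [546, 143, 47], [503, 187, 88], [498, 184, 88]] [185 187 187]
301 [[543, 157, 48], [500, 201, 89], [499, 193, 86], [527, 146, 48]] [177 176 178]
304 [[501, 211, 88], [500, 201, 82], [525, 159, 49], [521, 155, 48]]
[... 345 characters left out ...]
5]
{'time': 3.675, 'joint_positions': array([ 1.90050558e-01,  2.43762599e-01,  1.73485778e+00, -2.23450367e-05,
        1.16309298e+00,  1.31931265e-01]), 'joint_vel': array([-0.00145584,  0.00072947, -0.00211443, -0.00292787,  0.00105286,
        0.00046821]), 'joint_efforts': array([ 6.60923717e-03, -3.54866946e+01, -2.49980307e+01,  6.97417790e-02,
        7.49269151e-03, -5.48872538e-05]), 'position': array([0.50523188, 0.18496536, 0.06838348]), 'tool_rot': array([-3.14147569e+00,  3.62130217e-05,  1.62892448e+00]), 'ft_force': array([0.14741478, 0.22207792, 0.04279559]), 'wrist_torque': array([-0.00736185, -0.09890528,  0.01225102]), 'finger_force': 0.0, 'width': 0.0006438945927791712}
```

```bash
cat > tip.py <<'E'
from h import *
def tips():
    s=telemetry.state();t=s['position'];print(s['time'],t.round(4),s['tool_rot'].round(3),round(s['width'],4))
    for n in('wrist','side'):
        p,d,i=cam(n);C=cloud(i,d)
        a=s['tool_rot'][2];y=np.array([-np.sin(a),np.cos(a)])
        r=C[:,:,:2]-t[:2];al=r@y;ac=r@np.array([y[1],-y[0]])
        for k in(1,-1):
            m=(d>0)&(abs(k*al-s['width']/2-.006)<.009)&(abs(ac)<.012)&(C[:,:,2]<t[2]+.1)&(C[:,:,2]>t[2]-.01)
            z=C[:,:,2][m]; print(n,k,len(z),np.histogram(z-t[2],np.arange(-.01,.105,.01))[0])
E
python3 -c "
from tip import *
tips()"
```

```text
3.675 [0.5052 0.185  0.0684] [-3.141  0.     1.629] 0.0006
wrist 1 2439 [  0   0 236  40 162 288 350 436 488 212 227]
wrist -1 2569 [  0   0 231  42 178 307 362 464 511 235 239]
side 1 368 [ 0  0 31  2 24 52 47 49 56 49 58]
side -1 188 [ 0  0 13  2 18 26 23 23 30 25 28]
```

Emit:
play_rows:
  series: [0,0,0,0,0,0,0,0,0,0,0,0,0,0,0,0,0,0,0,0,0,0,0,0,0]

```text
time: 4.4
position: [0.5053, 0.1849, 0.0684]
tool_rot: [-3.142, 0.0, 1.629]
ft_force: [0.9, 0.2, 0.4]
width: 0.0471
finger_force: 0.0
```

```bash
python3 -c "
from tip import *
tips()"
```

```text
4.4 [0.5053 0.1849 0.0684] [-3.142  0.     1.629] 0.0471
wrist 1 3978 [  0   0   0   3 271 395 471 574 656 754 854]
wrist -1 3931 [  0   0   0   4 267 386 453 558 660 744 859]
side 1 211 [ 0  0  0  0 17 32 32 35 35 30 30]
side -1 291 [ 0  0  0  2 35 38 42 44 41 41 48]
```

The fingers end about 29 mm above the reported TCP, so the reported height is off. From here I'll take the real tip as TCP z + 0.029. Next I lower onto the bar and grip.

Emit:
play_rows:
  series: [0,0.01,-0.06,0,0.5,0,0.01,-0.124,0,1,0,0.01,-0.124,0,1,0,0.01,-0.124,0,1,0,0.01,-0.124,0,1]

```text
time: 5.12
position: [0.5058, 0.1875, 0.0379]
tool_rot: [3.141, -0.0, 1.629]
ft_force: [-0.2, -0.6, -0.3]
width: 0.012
finger_force: 0.0
```

```bash
python3 -c "
from h import *
print(bot.grip_depth)"
```

```text
0.0188
```

Emit:
play_rows:
  series: [0,0,0,0,1,0,0,0,0,1]

```text
time: 5.38
position: [0.5047, 0.1875, 0.0378]
tool_rot: [-3.141, 0.0, 1.629]
ft_force: [-2.4, 0.2, 3.4]
width: 0.0069
finger_force: 30.0
```

Emit:
play_rows:
  series: [0.0475,0.003,0.084,0,1,0.102,0.007,0.15,0,1,0.167,0.011,0.204,0,1,0.241,0.016,0.247,0,1,0.321,0.021,0.276,0,1]

```text
time: 6.0
position: [0.5857, 0.1929, 0.1082]
tool_rot: [3.141, -0.0, 1.629]
ft_force: [-3.4, -0.6, 1.7]
width: 0.007
finger_force: 30.0
```

Emit:
play_rows:
  series: [0.083,0.006,0.015,0,1,0.168,0.011,0.015,0,1,0.252,0.017,0,0,1,0.332,0.022,-0.029,0,1,0.385,0.025,-0.058,0,1]

```text
time: 6.62
position: [0.6829, 0.1991, 0.092]
tool_rot: [3.14, -0.0, 1.629]
ft_force: [-1.0, 0.5, 1.8]
width: 0.0066
finger_force: 30.0
```

Emit:
play_rows:
  series: [0.028,0.002,-0.019,0,1,0.028,0.002,-0.019,0,0.7,0.028,0.002,-0.019,0,0.7,0.028,0.002,-0.019,0,0.7]

```text
time: 7.12
position: [0.6885, 0.1994, 0.0873]
tool_rot: [3.141, 0.0, 1.629]
ft_force: [-0.1, -0.3, -1.1]
width: 0.0277
finger_force: 0.2
```

Emit:
play_rows:
  series: [0,0,0.2,0,0.7,0,0,0.4,0,0.5,0,0,0.6,-0.3,0.4,-0.1,-0.2,0.7,-0.65,0.2,-0.25,-0.4,0.7,-1,0]

```text
time: 7.75
position: [0.6278, 0.0987, 0.2661]
tool_rot: [3.134, -0.003, 1.101]
ft_force: [-0.5, -1.0, 1.1]
width: 0.0647
finger_force: 0.0
```

Emit:
play_rows:
  series: [-0.1,-0.2,0,-0.3,0,-0.2,-0.4,0,-0.6,0,-0.3,-0.6,0,-1,0,-0.44,-0.93,0,-1,0,-0.44,-0.93,0,-1,0]

```text
time: 8.38
position: [0.5146, -0.1355, 0.2626]
tool_rot: [3.141, 0.0, 0.579]
ft_force: [1.0, -0.7, 0.9]
width: 0.0937
finger_force: 0.0
```

Emit:
play_rows:
  series: [0,0,-0.1,-0.35,0,0,0,-0.2,-0.7,0,0,0,-0.3,-1,0,0,0,-0.3,-1,0]

```text
time: 8.88
position: [0.5142, -0.1322, 0.1852]
tool_rot: [-3.139, 0.004, 0.06]
ft_force: [0.6, 0.6, -0.3]
width: 0.0942
finger_force: 0.0
```

```bash
python3 - <<'E'
from h import *
s=telemetry.state();print(s['time'],s['position'],s['tool_rot'],s['joint_positions'])
p,d,i=cam('wrist');save('w3',p);pw,iw=p,i
p,d,i=cam('top');h=cv2.cvtColor(p,cv2.COLOR_RGB2HSV);save('t3',cv2.resize(p[190:320,150:430],None,fx=2.8,fy=2.8))
m=(h[:,:,0]>10)&(h[:,:,0]<30)&(h[:,:,1]>150)&(h[:,:,2]>150);m[:,:170]=0;m[:,290:]=0;m[:190]=0;m[300:]=0
v,u=np.nonzero(m);print('laddoo px',len(u),u.mean(),v.mean(),onz(i,[u.mean(),v.mean()],.028))
E
```

```text
8.875 [ 0.51420297 -0.13217098  0.18517531] [-3.13936134  0.00434384  0.05988685] [-4.14676050e-01  1.09361327e-01  1.63397340e+00 -1.73371901e-07
  1.40314133e+00  1.09623830e+00]
laddoo px 221 226.12217194570135 247.96380090497738 [[0.54726453 0.19204235 0.028     ]]
```

View pics/w3.png

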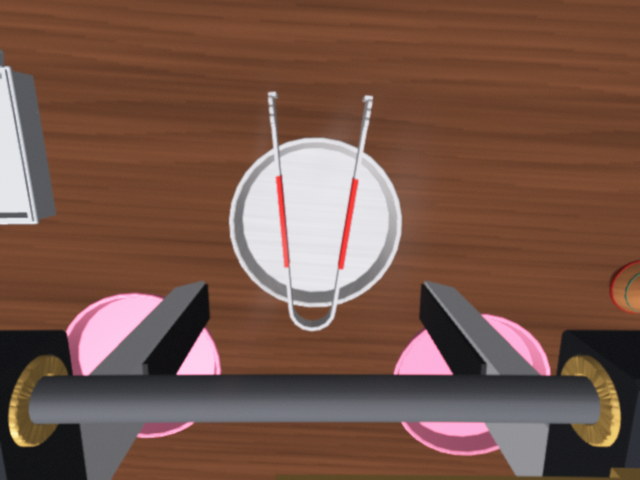

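View pics/t3.png

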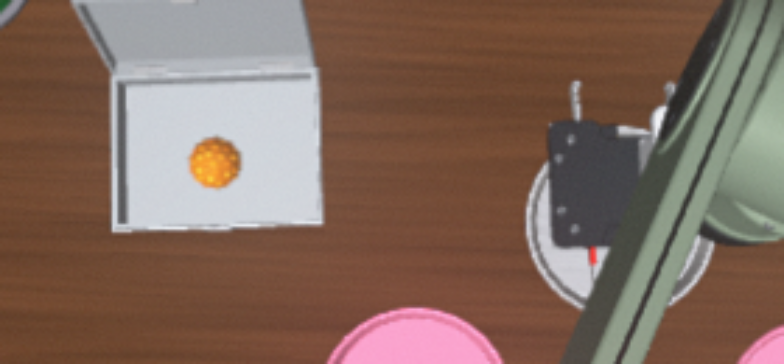

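The lid is open and leaning back. The laddoo sits at crop (214,162), with plenty of room around it. The wrist view shows the tongs with tips at (272,97) and (368,100), bow end at (312,328), and sleeves from (280,178) to (342,268).

```bash
python3 - <<'E'
from h import *
i=eyes.camera_info('wrist');p=cv2.imread('pics/w3.png')[:,:,::-1];h=cv2.cvtColor(np.ascontiguousarray(p),cv2.COLOR_RGB2HSV)
q=onz(i,[[272,93],[369,96],[312,329]],.032)[:,:2];print(q)
m=((h[:,:,0]<8)|(h[:,:,0]>172))&(h[:,:,1]>150);m[:150]=0;m[290:]=0;m[:,:260]=0;m[:,380:]=0
n,l,s,c=cv2.connectedComponentsWithStats(m.astype(np.uint8));L=[]
for k in range(1,n):
    if s[k,4]>100: L.append(onz(i,c[k],.036)[0,:2]);print(s[k,4],L[-1])
f=q[:2].mean(0);a=f-q[2];print('yaw',np.degrees(np.arctan2(a[1],a[0])),'len',np.hypot(*a),'grip from tail',q[2]+a/np.hypot(*a)*.095,'sleeve mid',np.mean(L,0))
# plate circle from outer rim px
r=onz(i,[[230,222],[401,222],[316,139]],.02)[:,:2];print('plate x-section',r, )
E
```

```text
[[ 0.62176544 -0.09330286]
 [ 0.62428779 -0.17166612]
 [ 0.41822523 -0.13789953]]
321 [ 0.52218676 -0.10597052]
409 [ 0.52006239 -0.16238703]
yaw 1.5145738632071577 len 0.20487295934510072 grip from tail [ 0.51319204 -0.13538857] sleeve mid [ 0.52112458 -0.13417878]
plate x-section [[ 0.51166155 -0.05862519]
 [ 0.52100257 -0.21162484]
 [ 0.58830041 -0.13105102]]
```

Emit:
play_rows:
  series: [0.008,-0.006,-0.2,-0.05,0,0.008,-0.006,-0.4,-0.05,0,0.008,-0.006,-0.6,-0.05,0,0.008,-0.006,-0.72,-0.05,0,0.008,-0.006,-0.72,-0.05,0]

```text
time: 9.6
position: [0.5171, -0.1339, 0.0061]
tool_rot: [-3.14, 0.003, 0.033]
ft_force: [0.0, -0.4, 0.9]
width: 0.0937
finger_force: 0.0
```

Emit:
play_rows:
  series: [0,0,-0.05,0,0,0,0,-0.09,0,0,0,0,-0.09,0,0.2,0,0,-0.09,0,0.35,0,0,-0.09,0,0.45]

```text
time: 10.22
position: [0.5187, -0.1348, -0.0148]
tool_rot: [3.141, -0.001, 0.032]
ft_force: [0.5, -0.2, 0.3]
width: 0.0676
finger_force: 0.0
```

Emit:
play_rows:
  series: [0,0,0,0,0.45,0,0,0,0,0.45,0,0,0,0,0.45]

```text
time: 10.6
position: [0.5189, -0.1347, -0.0149]
tool_rot: [3.141, -0.001, 0.032]
ft_force: [1.3, 0.5, 1.9]
width: 0.0519
finger_force: 8.2
```

Emit:
play_rows:
  series: [0,0,0.1,0,0.45,0,0,0.25,0,0.45,0,0,0.4,0,0.45,0,0,0.48,0,0.45,0,0,0.48,0,0.45]

```text
time: 11.22
position: [0.5194, -0.1352, 0.1062]
tool_rot: [3.14, -0.003, 0.032]
ft_force: [-0.9, -0.3, -1.2]
width: 0.0521
finger_force: 7.3
```

Emit:
play_rows:
  series: [-0.12,0.12,0,0,0.45,-0.25,0.3,0,0,0.45,-0.36,0.5,0,0,0.45,-0.36,0.7,0,0,0.45,-0.36,0.9,0,0.03,0.45]

```text
time: 11.85
position: [0.4263, 0.0917, 0.1031]
tool_rot: [3.141, 0.003, 0.047]
ft_force: [0.8, -0.3, -0.9]
width: 0.0516
finger_force: 7.3
```

Emit:
play_rows:
  series: [0,0.2,0,0.03,0.45,0,0.36,0,0.06,0.45,0,0.384,0,0.06,0.45,0,0.384,0,0.06,0.45,0,0.384,0,0.06,0.45]

```text
time: 12.48
position: [0.4279, 0.1853, 0.104]
tool_rot: [3.141, 0.001, 0.078]
ft_force: [0.1, -0.5, -1.0]
width: 0.052
finger_force: 7.3
```

```bash
python3 - <<'E'
from h import *
s=telemetry.state();print(s['time'],s['position'],s['tool_rot'],s['joint_positions'],s['width'],s['finger_force'])
p,d,i=cam('wrist');save('w4',p);C=cloud(i,d);np.savez('w4',p=p,d=d,T=i['camera_from_world'])
h=cv2.cvtColor(p,cv2.COLOR_RGB2HSV)
m=(h[:,:,0]>10)&(h[:,:,0]<30)&(h[:,:,1]>150)&(h[:,:,2]>150);v,u=np.nonzero(m);print('laddoo',len(u),u.mean(),v.mean(),u.min(),u.max(),v.min(),v.max(),onz(i,[u.mean(),v.mean()],.026),C[m][:,2].max())
E
```

```text
12.475 [0.4278732  0.18526043 0.10403327] [3.14094447e+00 1.34234335e-03 7.75447735e-02] [ 2.23026414e-01  5.04797124e-02  1.87500424e+00 -4.76144941e-04
  1.21753087e+00  1.71644258e+00] 0.05203917527209299 7.32118867803365
laddoo 3366 317.9331550802139 59.53030303030303 286 471 25 383 [[0.54634531 0.19151978 0.026     ]] 0.31298544322817723
```

View pics/w4.png

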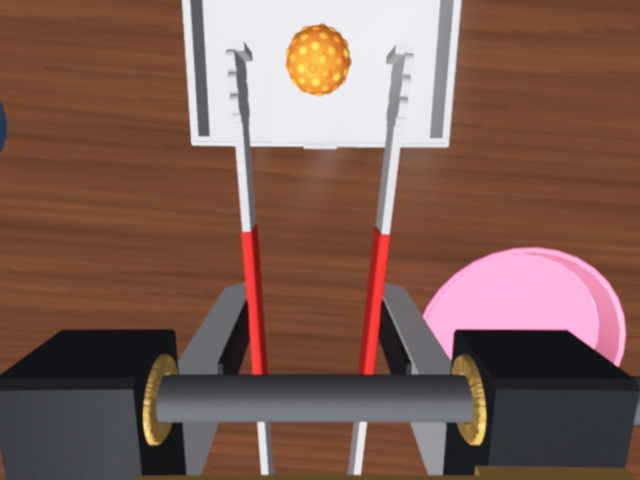

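The tongs are gripped level, with tips at about (238,45–115) and (402,45–115) and the laddoo between them in plan at (318,60), down in the pan. I'll check the pitch and offsets from the depth.

```bash
python3 - <<'E'
from h import *
z=np.load('w4.npz');p,d=z['p'],z['d'];i=eyes.camera_info('wrist');i['camera_from_world']=z['T'];C=cloud(i,d);s=telemetry.state();t=s['position']
m=(d>0)&(C[:,:,2]>.11)&(C[:,:,2]<.18)&(C[:,:,0]>t[0]+.02);m[:,:200]=0;m[:,440:]=0
for x0 in np.arange(.44,.55,.01):
    o=[]
    for k in(1,-1):
        q=m&(abs(C[:,:,0]-x0)<.005)&(k*(C[:,:,1]-t[1])>0)
        if q.sum()>3: Q=C[q];o+=[(Q[:,1].min()*1000).round(1),(Q[:,1].max()*1000).round(1),(np.percentile(Q[:,2],90)*1000).round(1)]
    print(x0.round(3),o)
q=m&(C[:,:,0]>.45);print('front x',C[q][:,0].max())
h=cv2.cvtColor(p,cv2.COLOR_RGB2HSV)
l=(h[:,:,0]>10)&(h[:,:,0]<30)&(h[:,:,1]>130)&(h[:,:,2]>100);l[120:]=0
v,u=np.nonzero(l);print(onz(i,[(u.min()+u.max())/2,(v.min()+v.max())/2],.0235),C[l&(d>0)][:,2].max())
w=onz(i,[[192,144],[448,146],[193,140]],.034);print('front wall',w)
E
```

```text
0.44 []
0.45 [np.float64(209.3), np.float64(214.3), np.float64(156.0), np.float64(158.7), np.float64(163.1), np.float64(156.1)]
0.46 [np.float64(210.1), np.float64(215.1), np.float64(155.8), np.float64(158.8), np.float64(163.2), np.float64(156.1)]
0.47 [np.float64(211.8), np.float64(216.0), np.float64(155.7), np.float64(159.1), np.float64(162.9), np.float64(155.8)]
0.48 [np.float64(213.0), np.float64(217.8), np.float64(155.7), np.float64(159.2), np.float64(162.6), np.float64(155.9)]
0.49 [np.float64(214.0), np.float64(218.6), np.float64(155.8), np.float64(159.2), np.float64(162.7), np.float64(155.8)]
0.5 [np.float64(215.7), np.float64(220.0), np.float64(157.7), np.float64(159.4), np.float64(162.8), np.float64(156.1)]
0.51 [np.float64(216.9), np.float64(221.1), np.float64(160.5), np.float64(159.4), np.float64(162.8), np.float64(160.4)]
0.52 [np.float64(216.0), np.float64(222.1), np.float64(160.1), np.float64(159.4), np.float64(162.9), np.float64(160.7)]
0.53 [np.float64(216.0), np.float64(222.2), np.float64(157.9), np.float64(159.5), np.float64(165.8), np.float64(159.4)]
0.54 []
0.55 []
front x 0.5307042632283809
[[0.54687253 0.19054802 0.0235    ]] 0.04676695626728056
front wall [[0.4892696  0.26701766 0.034     ]
 [0.50070701 0.10512078 0.034     ]
 [0.49177696 0.26640665 0.034     ]]
```

Emit:
play_rows:
  series: [0,0,0,0.33,0.45,0,0,0,0.66,0.45,0,0,0,1,0.45,0,0,0,1,0.45]

```text
time: 13.02
position: [0.4284, 0.1855, 0.1047]
tool_rot: [3.141, 0.0, 0.599]
ft_force: [0.3, -0.7, -1.1]
width: 0.0517
finger_force: 7.3
```

Emit:
play_rows:
  series: [0,0,0,0.33,0.45,0,0,0,0.66,0.45,0,0,0,1,0.45,0,0,0,1,0.45]

```text
time: 13.52
position: [0.4283, 0.1859, 0.1047]
tool_rot: [3.142, 0.0, 1.121]
ft_force: [0.1, 0.3, -0.7]
width: 0.0515
finger_force: 7.3
```

Emit:
play_rows:
  series: [0,0,0,0.33,0.45,0.12,-0.025,0,0.66,0.45,0.3,-0.06,0,1,0.45,0.484,-0.1,0,1,0.45,0.484,-0.1,0,1,0.45]

```text
time: 14.15
position: [0.5523, 0.1601, 0.1046]
tool_rot: [3.14, 0.0, 1.643]
ft_force: [-1.0, 0.2, -1.0]
width: 0.0519
finger_force: 7.3
```

```bash
cat > arms.py <<'E'
from h import *
def arms(lo,hi,name=None):
    s=telemetry.state();t=s['position'];a=s['tool_rot'][2];print(s['time'],t.round(4),round(a,3),round(s['width'],4),s['finger_force'],s['ft_force'].round(1))
    p,d,i=cam('wrist');C=cloud(i,d)
    if name: save(name,p)
    f=np.array([np.cos(a),np.sin(a)]);l=np.array([-f[1],f[0]]);r=C[:,:,:2]-t[:2];X=r@f;Y=r@l
    h=cv2.cvtColor(p,cv2.COLOR_RGB2HSV);B=(h[:,:,0]>8)&(h[:,:,0]<32)&(h[:,:,1]>120)
    m=(d>0)&(C[:,:,2]>lo)&(C[:,:,2]<hi)&(X>.02)&(abs(Y)<.045)&~B
    for x0 in np.arange(.025,.115,.01):
        o=[]
        for k in(1,-1):
            q=m&(abs(X-x0)<.004)&(k*Y>.008)
            if q.sum()>3:o+=[round(1000*np.median(Y[q]),1),round(1000*np.percentile(C[:,:,2][q],90),1)]
        print(round(x0,3),o)
    v,u=np.nonzero(B&(C[:,:,2]<.3)&(abs(Y)<.06)&(X>.03))
    if len(u): P=onz(i,[(u.min()+u.max())/2,(v.min()+v.max())/2],.0235)[0];print('ball',len(u),P,'tool frame',(P[:2]-t[:2])@f,(P[:2]-t[:2])@l)
E
python3 -c "
from arms import *
arms(.11,.18)"
```

```text
14.15 [0.5523 0.1601 0.1046] 1.643 0.0519 7.321304907090962 [-1.   0.2 -1. ]
0.025 [np.float64(23.8), np.float64(156.6), np.float64(-24.9), np.float64(156.6)]
0.035 [np.float64(24.2), np.float64(156.6), np.float64(-25.8), np.float64(156.6)]
0.045 [np.float64(24.6), np.float64(156.4), np.float64(-26.7), np.float64(156.4)]
0.055 [np.float64(25.2), np.float64(156.4), np.float64(-27.4), np.float64(156.4)]
0.065 [np.float64(25.8), np.float64(156.4), np.float64(-28.1), np.float64(156.5)]
0.075 [np.float64(26.1), np.float64(159.0), np.float64(-28.8), np.float64(160.0)]
0.085 [np.float64(26.3), np.float64(161.1), np.float64(-29.4), np.float64(161.1)]
0.095 [np.float64(26.5), np.float64(160.8), np.float64(-29.9), np.float64(160.8)]
0.105 [np.float64(24.8), np.float64(157.3)]
ball 13142 [0.54430322 0.1940685  0.0235    ] tool frame 0.034446975432093 0.005531498220479807
```

Emit:
play_rows:
  series: [-0.016,0,-0.15,0,0.45,-0.016,0,-0.3,0,0.45,-0.016,0,-0.39,0,0.45,-0.016,0,-0.4,0,0.45,-0.016,0,-0.4,0,0.45]

```text
time: 14.82
position: [0.5452, 0.1617, 0.0055]
tool_rot: [3.141, -0.0, 1.649]
ft_force: [0.4, 0.2, -1.1]
width: 0.052
finger_force: 7.3
```

```bash
python3 -c "
from arms import *
arms(.02,.08)"
```

```text
14.825 [0.5452 0.1617 0.0055] 1.649 0.052 7.321136278915219 [ 0.4  0.2 -1.1]
0.025 [np.float64(25.7), np.float64(57.2), np.float64(-24.9), np.float64(57.5)]
0.035 [np.float64(25.9), np.float64(57.2), np.float64(-25.8), np.float64(57.3)]
0.045 [np.float64(26.4), np.float64(57.0), np.float64(-26.6), np.float64(57.2)]
0.055 [np.float64(27.0), np.float64(57.0), np.float64(-27.4), np.float64(57.3)]
0.065 [np.float64(27.7), np.float64(57.2), np.float64(-28.1), np.float64(57.5)]
0.075 [np.float64(27.8), np.float64(59.0), np.float64(-28.9), np.float64(61.0)]
0.085 [np.float64(27.7), np.float64(61.9), np.float64(-29.5), np.float64(62.2)]
0.095 [np.float64(27.4), np.float64(61.3), np.float64(-30.0), np.float64(61.7)]
0.105 [np.float64(25.3), np.float64(34.9), np.float64(-25.1), np.float64(34.8)]
ball 13117 [0.5385865  0.18649471 0.0235    ] tool frame 0.025200506778934983 0.004662410970788773
```

Emit:
play_rows:
  series: [0,0,-0.025,0,0.45,0,0,-0.04,0,0.45,0,0,-0.05,0,0.45,0,0,-0.06,0,0.45,0,0,-0.06,0,0.45]

```text
time: 15.5
position: [0.5452, 0.1614, -0.0105]
tool_rot: [-3.141, 0.0, 1.65]
ft_force: [0.5, -0.3, -0.1]
width: 0.0516
finger_force: 7.3
```

```bash
python3 -c "
from arms import *
arms(.012,.08)"
```

```text
15.5 [ 0.5452  0.1614 -0.0105] 1.65 0.0516 7.303490975755267 [ 0.5 -0.3 -0.1]
0.025 [np.float64(42.8), np.float64(38.2), np.float64(-24.9), np.float64(38.5)]
0.035 [np.float64(42.9), np.float64(36.5), np.float64(-25.6), np.float64(36.8)]
0.045 [np.float64(42.9), np.float64(34.6), np.float64(-26.3), np.float64(34.6)]
0.055 [np.float64(42.8), np.float64(34.3), np.float64(-27.1), np.float64(32.9)]
0.065 [np.float64(42.7), np.float64(34.3), np.float64(-27.7), np.float64(31.1)]
0.075 [np.float64(42.6), np.float64(34.5), np.float64(-28.4), np.float64(30.8)]
0.085 [np.float64(42.5), np.float64(34.4), np.float64(-28.9), np.float64(32.4)]
0.095 [np.float64(42.2), np.float64(34.3), np.float64(-29.2), np.float64(30.2)]
0.105 [np.float64(28.3), np.float64(34.8), np.float64(-26.8), np.float64(34.8)]
ball 10955 [0.54353695 0.18997274 0.0235    ] tool frame 0.028601456228679864 -0.000643559961333308
```

The tongs are now pitched about 10° tips-down, so the tips can reach the ball's equator over the front wall. Next I raise them, turn back, and approach from the front.

Emit:
play_rows:
  series: [0,0,0.1,0,0.45,0,0,0.25,0,0.45,0,0,0.4,0,0.45,0,0,0.46,0,0.45,-0.15,0,0.46,0,0.45]

```text
time: 16.18
position: [0.5104, 0.1614, 0.1063]
tool_rot: [3.137, -0.0, 1.649]
ft_force: [-0.6, -0.2, -1.7]
width: 0.052
finger_force: 7.3
```

Emit:
play_rows:
  series: [-0.15,0.03,0,0,0.45,-0.3,0.06,0,-0.25,0.45,-0.35,0.09,0,-0.5,0.45,-0.35,0.1,0,-0.8,0.45,-0.35,0.1,0,-1,0.45]

```text
time: 16.8
position: [0.4189, 0.1864, 0.1036]
tool_rot: [-3.14, 0.001, 1.123]
ft_force: [-0.3, -0.2, -0.9]
width: 0.0519
finger_force: 7.3
```

Emit:
play_rows:
  series: [0,0,0,-0.33,0.45,0,0,0,-0.66,0.45,0,0,0,-1,0.45,0,0,0,-1,0.45]

```text
time: 17.3
position: [0.4193, 0.1862, 0.1036]
tool_rot: [-3.141, 0.002, 0.605]
ft_force: [0.4, -0.1, -1.7]
width: 0.052
finger_force: 7.3
```

Emit:
play_rows:
  series: [0,0,0,-0.33,0.45,0,0,0,-0.66,0.45,0,0,0,-1,0.45,0,0,0,-1,0.45]

```text
time: 17.8
position: [0.4197, 0.1863, 0.1041]
tool_rot: [3.141, 0.001, 0.083]
ft_force: [-0.5, -0.3, -0.9]
width: 0.0519
finger_force: 7.3
```

```bash
python3 -c "
from arms import *
arms(.09,.18,'w5')"
```

```text
17.8 [0.4197 0.1863 0.1041] 0.083 0.0519 7.3228300602931995 [-0.5 -0.3 -0.9]
0.025 [np.float64(23.8), np.float64(153.6), np.float64(-25.2), np.float64(153.7)]
0.035 [np.float64(24.2), np.float64(152.0), np.float64(-25.8), np.float64(152.0)]
0.045 [np.float64(24.8), np.float64(150.0), np.float64(-26.6), np.float64(150.1)]
0.055 [np.float64(25.4), np.float64(148.5), np.float64(-27.2), np.float64(148.5)]
0.065 [np.float64(26.1), np.float64(146.9), np.float64(-27.8), np.float64(146.9)]
0.075 [np.float64(26.5), np.float64(146.2), np.float64(-28.4), np.float64(146.4)]
0.085 [np.float64(26.9), np.float64(148.5), np.float64(-29.0), np.float64(148.6)]
0.095 [np.float64(27.1), np.float64(146.4), np.float64(-29.4), np.float64(146.4)]
0.105 [np.float64(26.7), np.float64(143.0), np.float64(-29.4), np.float64(142.8)]
ball 11719 [0.44951414 0.18692788 0.0235    ] tool frame 0.029716612620417512 -0.0018497756998846462
```

View pics/w5.png

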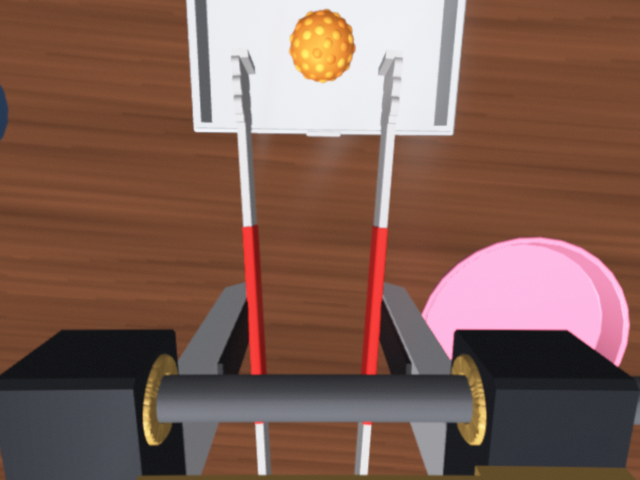

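The pitch held through the turn. The ball is at (322,46), with the tips at (238/395, 55–120). I'll move over it, descend halfway, and check.

Emit:
play_rows:
  series: [0.065,-0.005,0,0,0.45,0.131,-0.01,-0.05,0,0.45,0.131,-0.01,-0.15,0,0.45,0.131,-0.01,-0.216,0,0.45,0.131,-0.01,-0.216,0,0.45]

```text
time: 18.48
position: [0.4517, 0.1835, 0.0491]
tool_rot: [3.141, 0.004, 0.08]
ft_force: [-0.5, 1.2, -0.8]
width: 0.052
finger_force: 7.3
```

```bash
python3 - <<'E'
from arms import *
arms(.07,.13)
s=telemetry.state();t=s['position'];a=s['tool_rot'][2];f=np.array([np.cos(a),np.sin(a)]);l=np.array([-f[1],f[0]])
p,d,i=cam('wrist');h=cv2.cvtColor(p,cv2.COLOR_RGB2HSV)
B=((h[:,:,0]>10)&(h[:,:,0]<30)&(h[:,:,1]>130)).astype(np.uint8);B[200:]=0
c=max(cv2.findContours(B,0,2)[0],key=cv2.contourArea);(u,v),r=cv2.minEnclosingCircle(c);P=onz(i,[u,v],.0235)[0];print(u,v,r,P,(P[:2]-t[:2])@f,(P[:2]-t[:2])@l, cv2.boundingRect(c))
p,d,i=cam('top');h=cv2.cvtColor(p,cv2.COLOR_RGB2HSV)
B=((h[:,:,0]>10)&(h[:,:,0]<30)&(h[:,:,1]>150)&(h[:,:,2]>130)).astype(np.uint8);B[:,:180]=0;B[:,270:]=0;B[:210]=0;B[280:]=0
v,u=np.nonzero(B);print('top',len(u),onz(i,[(u.min()+u.max())/2,(v.min()+v.max())/2],.0235))
E
```

```text
18.475 [0.4517 0.1835 0.0491] 0.08 0.052 7.322981019242434 [-0.5  1.2 -0.8]
0.025 [np.float64(23.8), np.float64(98.5), np.float64(-25.1), np.float64(98.5)]
0.035 [np.float64(24.3), np.float64(96.8), np.float64(-25.8), np.float64(96.9)]
0.045 [np.float64(24.8), np.float64(95.0), np.float64(-26.5), np.float64(95.0)]
0.055 [np.float64(25.4), np.float64(93.3), np.float64(-27.2), np.float64(93.4)]
0.065 [np.float64(26.1), np.float64(91.7), np.float64(-27.8), np.float64(91.7)]
0.075 [np.float64(26.5), np.float64(90.7), np.float64(-28.5), np.float64(91.1)]
0.085 [np.float64(26.8), np.float64(93.3), np.float64(-29.1), np.float64(93.4)]
0.095 [np.float64(27.2), np.float64(91.1), np.float64(-29.4), np.float64(91.1)]
0.105 [np.float64(26.6), np.float64(87.8), np.float64(-29.2), np.float64(87.7)]
ball 8167 [0.46759692 0.1815255  0.0235    ] tool frame 0.015647740536327323 -0.0032678171909661866
313.14935302734375 91.38311767578125 41.79474639892578 [0.54690038 0.19139334 0.0235    ] 0.09445926226513408 5.13547530920826e-05 (274, 50, 78, 84)
top 221 [[0.54758394 0.19310214 0.0235    ]]
```

Emit:
play_rows:
  series: [0,0.005,-0.06,0,0.45,0,0.005,-0.12,0,0.45,0,0.005,-0.165,0,0.45,0,0.005,-0.175,0,0.45,0,0.005,-0.175,0,0.45]

```text
time: 19.25
position: [0.4529, 0.1852, 0.0067]
tool_rot: [3.142, 0.0, 0.079]
ft_force: [-0.1, -0.5, -0.4]
width: 0.0518
finger_force: 7.3
```

Emit:
play_rows:
  series: [0,0,0,0,0.5,0,0,0,0,0.53,0,0,0,0,0.56,0,0,0,0,0.6,0,0,0,0,0.65]

```text
time: 19.88
position: [0.4535, 0.1853, 0.0072]
tool_rot: [-3.141, -0.001, 0.079]
ft_force: [0.6, 0.9, -0.3]
width: 0.0442
finger_force: 30.0
```

Emit:
play_rows:
  series: [0,0,0,0,0.65,0,0,0,0,0.65]

```text
time: 20.12
position: [0.4533, 0.1853, 0.0071]
tool_rot: [-3.141, -0.001, 0.079]
ft_force: [0.2, 0.8, 0.0]
width: 0.0444
finger_force: 30.0
```

```bash
python3 -c "
from arms import *
arms(.012,.08,'w6')"
```

```text
20.125 [0.4533 0.1853 0.0071] 0.079 0.0444 29.970575273036957 [0.2 0.8 0. ]
0.025 [np.float64(19.9), np.float64(56.6), np.float64(-21.3), np.float64(56.7)]
0.035 [np.float64(19.9), np.float64(54.8), np.float64(-21.6), np.float64(55.0)]
0.045 [np.float64(25.6), np.float64(51.6), np.float64(-23.1), np.float64(51.5)]
0.055 [np.float64(20.3), np.float64(51.9), np.float64(-22.2), np.float64(51.6)]
0.065 [np.float64(20.3), np.float64(50.1), np.float64(-22.4), np.float64(50.1)]
0.075 [np.float64(20.6), np.float64(49.6), np.float64(-22.3), np.float64(49.7)]
0.085 [np.float64(20.3), np.float64(51.7), np.float64(-22.5), np.float64(51.6)]
0.095 [np.float64(20.2), np.float64(49.7), np.float64(-22.6), np.float64(49.8)]
0.105 [np.float64(18.0), np.float64(46.4), np.float64(-20.0), np.float64(46.2)]
ball 10618 [0.47749408 0.18425476 0.0235    ] tool frame 0.02400491978083549 -0.0029426271235563116
```

View pics/w6.png

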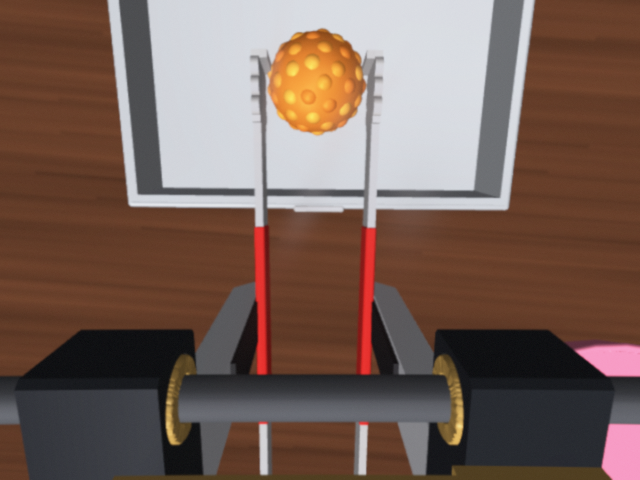

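The ball is held between the tips at (317,82), with the width stopped at 44 mm and the force at 30 N. I'll lift gently.

Emit:
play_rows:
  series: [0,0,0.02,0,0.65,0,0,0.06,0,0.65,0,0,0.12,0,0.65,0,0,0.2,0,0.65,0,0,0.28,0,0.65]

```text
time: 20.8
position: [0.4532, 0.1853, 0.0786]
tool_rot: [-3.141, -0.001, 0.079]
ft_force: [0.1, -0.9, -0.5]
width: 0.0447
finger_force: 30.0
```

```bash
cat > ball.py <<'E'
from arms import *
def ball():
    s=telemetry.state();t=s['position'];a=s['tool_rot'][2];f=np.array([np.cos(a),np.sin(a)]);l=np.array([-f[1],f[0]]);print(s['time'],t.round(4),s['width'],s['finger_force'])
    p,d,i=cam('wrist');C=cloud(i,d);h=cv2.cvtColor(p,cv2.COLOR_RGB2HSV)
    B=((h[:,:,0]>10)&(h[:,:,0]<30)&(h[:,:,1]>130)).astype(np.uint8);B[200:]=0
    c=max(cv2.findContours(B,0,2)[0],key=cv2.contourArea);(u,v),r=cv2.minEnclosingCircle(c)
    zt=np.percentile(C[:,:,2][(B>0)&(d>0)],98);P=onz(i,[u,v],zt-.022)[0];print('ball px',u,v,r,'top z',zt,P,'X,Y',(P[:2]-t[:2])@f,(P[:2]-t[:2])@l)
E
python3 -c "
from ball import *
ball()"
```

```text
20.8 [0.4532 0.1853 0.0786] 0.04474928510947957 29.97865229845047
ball px 317.5184631347656 81.913818359375 52.202510833740234 top z 0.11449595132277651 [0.54694786 0.19085447 0.09249595] X,Y 0.09387029876602238 -0.0018298541453586007
```

Emit:
play_rows:
  series: [0,0,0.05,0,0.65,-0.02,0,0.1,0,0.65,-0.06,-0.02,0.12,0,0.65,-0.1,-0.06,0.12,0,0.65,-0.14,-0.12,0.12,0,0.65]

```text
time: 21.48
position: [0.4164, 0.1543, 0.1063]
tool_rot: [3.141, 0.002, 0.08]
ft_force: [0.3, 0.2, -0.5]
width: 0.0446
finger_force: 30.0
```

Emit:
play_rows:
  series: [0,-0.08,0,0,0.65,0,-0.17,0,0,0.65,0,-0.26,0,0,0.65,0,-0.36,0,0,0.65,0,-0.46,0,0,0.65]

```text
time: 22.1
position: [0.4166, 0.0388, 0.1063]
tool_rot: [3.142, 0.001, 0.079]
ft_force: [0.0, 0.3, -1.2]
width: 0.0446
finger_force: 30.0
```

Emit:
play_rows:
  series: [0,-0.1,0,0,0.65,0,-0.2,0,0,0.65,0,-0.3,0,0,0.65,0,-0.4,0,0,0.65,0,-0.49,0,0,0.65]

```text
time: 22.72
position: [0.4164, -0.0835, 0.1063]
tool_rot: [-3.141, 0.001, 0.078]
ft_force: [0.8, -0.3, -1.4]
width: 0.0445
finger_force: 30.0
```

Emit:
play_rows:
  series: [0,-0.08,0,0,0.65,0,-0.15,0,0,0.65,0,-0.2,0,0,0.65,0,-0.226,0,0,0.65,0,-0.226,0,0,0.65]

```text
time: 23.35
position: [0.4179, -0.1389, 0.1069]
tool_rot: [-3.141, 0.0, 0.079]
ft_force: [1.1, 0.2, -1.7]
width: 0.0448
finger_force: 30.0
```

```bash
python3 - <<'E'
from ball import *
ball()
p,d,i=cam('wrist')
h=cv2.cvtColor(p,cv2.COLOR_RGB2HSV)
p,d,i=cam('top');C=cloud(i,d);h=cv2.cvtColor(p,cv2.COLOR_RGB2HSV)
B=(h[:,:,0]>10)&(h[:,:,0]<28)&(h[:,:,1]>150)&(h[:,:,2]>150);B[:,:320]=0;B[:,430:]=0;B[:200]=0;B[310:]=0
v,u=np.nonzero(B);print('ball top',len(u),onz(i,[np.median(u),np.median(v)],.125) if len(u) else 0)
q=p[180:330,180:440];save('f',cv2.resize(q,None,fx=3,fy=3))
L=(d>0)&(C[:,:,2]>.13)&(C[:,:,2]<.18)&(abs(C[:,:,1]-.19)<.08)&(C[:,:,0]>.6)&(C[:,:,0]<.72);print('lid',L.sum(),C[L].mean(0) if L.sum() else 0)
E
```

```text
23.35 [ 0.4179 -0.1389  0.1069] 0.04483973315043605 29.978823959827423
ball px 317.1206970214844 81.8448257446289 52.299339294433594 top z 0.14265286633343013 [ 0.51171021 -0.13318865  0.12065287] X,Y 0.09394880834168476 -0.001676698661027277
ball top 268 [[ 0.51225948 -0.1322936   0.125     ]]
lid 770 [0.66788341 0.19553022 0.14453214]
```

View pics/f.png

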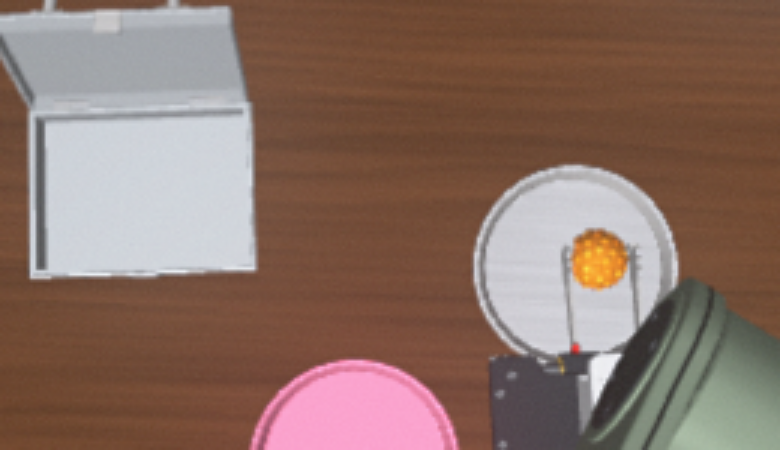

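The ball (crop 599,259) is held in the tongs over the middle of the plate; the offset in the picture is parallax from the ball's height. The lid is still back on its stop and the plate hasn't moved. I'll let it settle, then hand in.

Emit:
play_rows:
  series: [0,0,0,0,0.65,0,0,0,0,0.65,0,0,0,0,0.65]

```text
time: 23.88
position: [0.4181, -0.1386, 0.107]
tool_rot: [3.142, -0.0, 0.079]
ft_force: [-0.5, 0.8, -1.0]
width: 0.0447
finger_force: 30.0
```

```bash
python3 -c "
from ball import *
ball()
print(bot.job_done())"
```

```text
23.875 [ 0.4181 -0.1386  0.107 ] 0.04466377648142159 29.978852570056915
ball px 316.8928527832031 81.90178680419922 52.25995635986328 top z 0.1428210703695924 [ 0.51177819 -0.13274367  0.12082107] X,Y 0.09387349184453775 -0.0015682884847555058
the job is handed in; nothing more can be done
None
```

I handed the job in at about 24 s with the lid back on its stop and the laddoo held still in the tongs, its centre about 12 cm above the desk over the middle of the steel plate; the hand-in returned no verdict.

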